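# Hold a stone jar against its sprung backrest for fastening

## Task

Pick up the tall jar of polished stones and set it upright on the base board of the display stand, in front of the middle of the rubber pad and not yet pushing it; then press the jar gently back against the pad until the spring is about half compressed (about 10 N), never ramming the pad to its end stop. Finish while still holding the jar there, upright on the board and pressed steadily, so that a colleague can fasten the retaining strap; do not drop the jar, and leave the other jar, the stone block and the screwdriver where they are.

Things in the scene. Friction and masses are not known exactly. Their poses are not given: they have to be found in the camera images.
- tall_jar: Tall clear plastic jar full of polished stones with an aluminium lid, standing on the bench at the start; the only tall round thing near the work. Straight body 52 mm in diameter from 0 to 77 mm height, lid 50 mm in diameter from 77 to 95 mm; 95 mm high in all, 0.24 to 0.38 kg. Origin: centre of its underside, z up along its axis. Dragged along the board while pinched, its foot lags and it leans: take its weight or push from behind.
- stand: Display stand fixed to the bench: wooden board 160 (x) x 120 (y) x 20 mm thick, top at z = 20 mm; across its +x end an aluminium fence (100 mm wide, front at x = 65 mm, top 104 mm above the bench), and before it the sprung pad. Origin: centre of the underside; x is the pressing direction, roughly world +y, up to 0.5 rad either way. Free for the jar: x = -80 mm to the pad's face, +30 mm at rest.
- pad (a point): Rubber pad on the sprung backrest, 60 mm wide (y) and 60 mm high (z), from 40 to 100 mm above the bench. Origin: middle of its front face, the face that the jar is pressed against; its axes are parallel to the stand's and x points into the pad (the pressing direction). Moves with the backrest.
- backrest (a joint): How far the sprung backrest with its pad is pushed in along the stand's x, in m: 0 at rest, 0.025 at the end stop. Spring 800 N/m with no preload, so half way (0.0125) means 10 N of jar on pad. Friction of the jar on the board (up to some 4 N) comes on top of this at the hand.
- squat_jar: Bystander: low wide jar of stones with an aluminium lid, 72 mm in diameter, 56 mm high. Origin: centre of its underside.
- stone_block: Bystander: pinkish-brown block of stone, 42 x 50 mm, 70 mm high. Origin: centre of its underside.
- screwdriver: Bystander: the colleague's screwdriver, 170 mm long, lying on the bench to the left of the stand. Origin: under its middle.
Things that resemble listed ones, but are neither listed nor needed, are in the scene too. What is meant by the stand is not blue, pink or purple, and is the smaller of those in its own colour.

How it is judged:
By the outcome, as a careful person would: the job done as asked, in the order asked, and still so for the second after the job is handed in, while the arm keeps its last pose, push and grip.
It also fails if it takes over 45 s, if anything falls off the work surface, if the arm or the gripper's body presses on something with over 40 N, if the wrist force passes 120 N, or if a joint passes its speed limit or range.

## Robot

A 7-joint arm with a two-finger parallel gripper is mounted at the origin on the work surface. World frame = base frame: x ahead of the robot, y to its left, z up, the work surface at z = 0. Lengths are in m, angles in rad, forces in N, time in s.
With the tool pointing down it reaches from about 0.4 to 0.85 m from the base axis. Payload 10.4 kg.
Tool frame: the origin (TCP) lies between the finger pads; the fingertips stand 22 mm ahead of it and the grasp point (between the pads) lies 3 mm ahead of it (r.nose_length is the distance from the TCP to the fingertips, in m); z points along the fingers, y is the line along which they close (so a half turn about z gives the same grasp; the last joint's range is limited). The gripper opens to 87 mm and grips with 3 to 60 N. Pads are 19 mm wide; open, the fingers measure 117 mm over their backs; the gripper's body (75 mm by 190 mm) begins 51 mm behind the grasp point.
Start: joints at [-1.141, 0.332, -0.065, 1.46, 0.022, 1.35, -0.088], TCP at [0.273, 0.562, 0.245] pointing down, gripper open.
Joint ranges: [-2.6, 2.6], [-0.5, 2.12], [-1.47, 1.34], [0.16, 2.42], [-1.27, 4.41], [0.06, 2.06], [-2.6, 2.6]. Speed limits (rad/s): [2.22, 2.22, 2.79, 2.79, 3.14, 3.14, 3.14].

## Interface

Orientations are given as a unit quaternion [x, y, z, w].
In Python, from bench import readout, cams, r gives the robot as it stands. The module is installed in compiled form; this text tells all that it offers.
- The arm moves only by the tool step_arm, never from a script. Its argument "deltas" is a list that holds one entry, the list of rows, each a list of 7 numbers: the turn, a rotation vector about the tool's x, y, z in rad, then the shift along the tool's x, y, z in m, then the opening in per cent of the stroke, from 0 (shut) to 100 (fully open). A call has 1 to 20 rows; each row is the pose to reach, as a shift and turn from the pose commanded when the call began, along the tool's axes at that moment; what a row does not reach only later rows make up. A row lasts 1/8 s, in which the tool goes at most 62.5 mm and 10.7 degrees, less where a joint would pass 70% of its speed; a pose out of reach is approached as far as the arm can. A call with a gripper value outside its range is refused whole. The fingers move at their own pace and stop on an object; "squeeze" is the grip in N (left out, the last holds). Time passes only in rows, so rows that repeat a pose let the fingers close. It gives the time, the measured TCP pose, the force, the opening and the grip force at its end, in the units of the state.
- readout.read_state(): the state, without advancing time (a new reading comes with each control period).
- cams.camera(name): name is "scene" or "side" or "wrist"; returns a dict with "img" (384x512x3 uint8, red, green, blue), "fx", "fy", "cx", "cy" (pixels), "origin" and "rotation" of the camera in the world; the wrist camera has in their place "T_tool_cam" (4x4, takes a point from camera to tool coordinates, whose origin is the TCP and whose axes are the flange's). Camera axes: x right, y up, looking along -z (the intrinsics and any distortion apply to the point x, -y, -z); pixel columns grow to the right and rows downward; lengths in m; the calibration is good to about 2 mm. A picture is of the moment at which its call begins: read the wrist's pose just before it. There is no depth.
- r.close_job(): hands the job in; it is judged then, once.
The state is a dict: "time": time; "joint_positions": joint angles; "joint_vel": joint speeds; "joint_torque": joint torques, N m; "ee_pos": TCP position; "eef_rot": TCP orientation; "ft_force": force on the tool from outside, world axes, zero at the start; "torque": the same for the moment, N m; "width": finger opening in m; "grip_force": force on a finger pad.
Only numpy, scipy, OpenCV 4.12 (cv2) and the standard library are available. Lean on these libraries where they do the work, as an engineer would, in place of code of your own. Each camera call takes 0.05 s, during which the arm holds its last target. There are 200 camera calls.

## Working session

There is one attempt and no reset: what is moved stays moved. The work goes in short steps, Python scripts to look and compute and a tool call to move; the robot and the scene stay as the last step left them, time stands still between calls to the robot, and variables do not carry over. Pictures are saved under pics/ and viewed, at most 10 in all, crops included, and the job is handed in when it is done.

Besides the shell and the picture viewer there is one more tool, called after ">>>" as name(argument=value, ...), one argument or row to a line, values as JSON. step_arm: Moves the arm, as the interface text tells. Its arguments: {"type":"object","properties":{"deltas":{"type":"array"},"squeeze":{"type":"number"}},"required":["deltas"]}

```bash
mkdir -p pics
cat > h.py <<'E'
import numpy as np, cv2
from scipy.spatial.transform import Rotation as R
from bench import readout, cams, r
def save(n,f,crop=None,s=1):
    c=cams.camera(n); im=c["img"]
    if crop: im=im[crop[1]:crop[3],crop[0]:crop[2]]
    im=cv2.resize(im,None,fx=s,fy=s,interpolation=cv2.INTER_CUBIC)
    cv2.imwrite("pics/"+f,im[:,:,::-1]); return c
E
python3 - <<'E'
from h import *
for n in("scene","side","wrist"):
    s=readout.read_state(); c=save(n,n+"0.png",s=1.5)
    print(n,{k:np.round(v,4).tolist() for k,v in c.items() if k!="img"})
print(s)
E
```

```text
scene {'fx': 354.5584, 'fy': 354.5584, 'cx': 262.752, 'cy': 192.877, 'origin': [0.8256, -0.4707, 0.8607], 'rotation': [0.2758, 0.0841, 0.302, 0.9087]}
side {'fx': 437.173, 'fy': 437.173, 'cx': 258.4991, 'cy': 193.0658, 'origin': [1.3328, 0.4955, 1.0064], 'rotation': [0.1849, 0.3464, 0.8004, 0.4528]}
wrist {'fx': 298.7211, 'fy': 298.7211, 'cx': 254.5853, 'cy': 191.7152, 'T_tool_cam': [[-0.0, 0.9709, 0.2395, 0.0646], [1.0, -0.0001, 0.0004, -0.0013], [0.0005, 0.2395, -0.9709, -0.1402], [0.0, 0.0, 0.0, 1.0]]}
{'time': 0.1, 'joint_positions': array([-1.1406103 ,  0.33283563, -0.06472607,  1.4608651 ,  0.02157283,
        1.34989946, -0.08852247]), 'joint_vel': array([-0.00049469, -0.00053265,  0.00142328, -0.00141101,  0.00059549,
        0.00021021,  0.00118039]), 'joint_torque': array([ 2.01793271e-03, -6.24547362e+01,  2.51542381e-02, -3.90721142e+01,
       -6.13500900e-02,  3.65136098e-02,  6.77518346e-05]), 'ee_pos': array([0.27325892, 0.56173759, 0.243813  ]), 'eef_rot': array([ 2.24456408e-01,  9.74483909e-01, -6.42610812e-04, -1.35622875e-04]), 'ft_force': array([-0.05812212, -0.44534657, -0.73766017]), 'torque': array([-0.01274474,  0.02102881, -0.00590195]), 'grip_force': 0.0, 'width': 0.08678988870440484}
```

View pics/scene0.png

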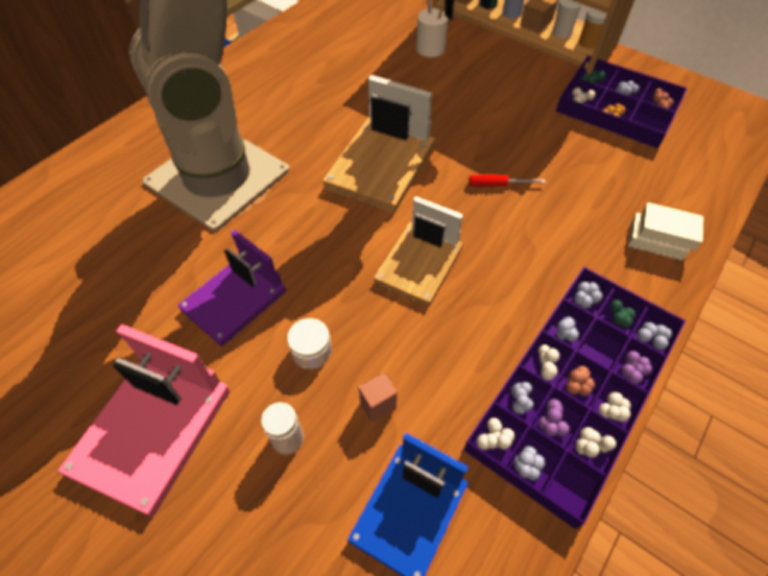

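View pics/side0.png

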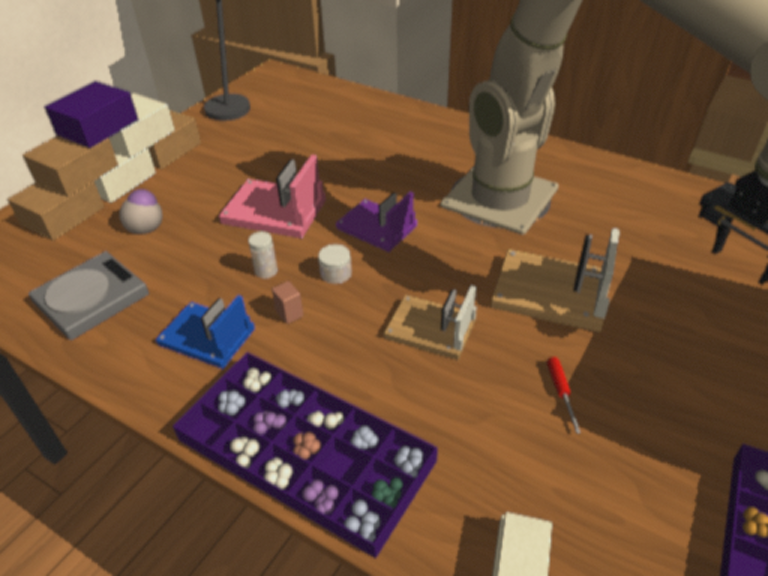

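Scene view: the wanted stand is the smaller wooden one at about (420,255) and the tall jar is at (283,425). In the side view they are at (435,320) and (263,255). I'll enlarge both.

Run:
```python
from h import *
a=cams.camera("scene")["img"];b=cams.camera("side")["img"]
# crops 80x60 at x5
def cr(im,x,y): return cv2.resize(im[y:y+60,x:x+80],None,fx=5,fy=5,interpolation=cv2.INTER_CUBIC)
def cr2(im,x,y): return cv2.resize(im[y:y+75,x:x+100],(400,300),interpolation=cv2.INTER_CUBIC)
o=np.vstack([np.hstack([cr2(a,230,128),cr2(b,240,180)]),np.hstack([cr(a,150,255),cr(b,140,145)])])
cv2.imwrite("pics/z.png",o[:,:,::-1])
```

```text
(no output)
```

View pics/z.png

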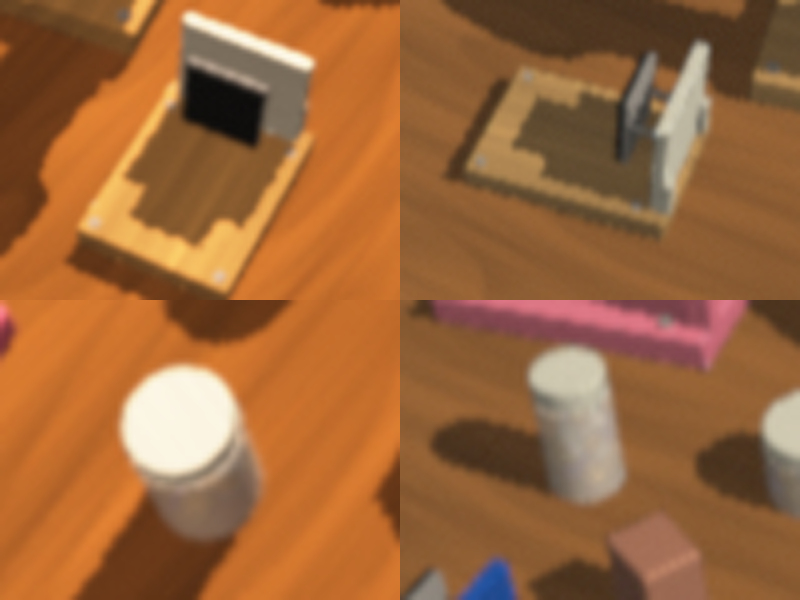

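Crop: stand corners at (78,232), (230,290), (312,138) from the scene camera and (522,68), (467,170), (660,225) from the side. Jar lid centre is at (180,420) and (568,373).

```bash
cat >> h.py <<'E'
def proj(c,P,Rc=None,o=None):
    Rm=R.from_quat(c["rotation"]).as_matrix() if Rc is None else Rc
    q=(np.atleast_2d(P)-(c["origin"] if o is None else o))@Rm
    return np.c_[c["cx"]+c["fx"]*q[:,0]/-q[:,2], c["cy"]+c["fy"]*-q[:,1]/-q[:,2]]
def wcam(c,s):
    Rt=R.from_quat(s["eef_rot"]).as_matrix();T=np.array(c["T_tool_cam"])
    return Rt@T[:3,:3], s["ee_pos"]+Rt@T[:3,3]
E
python3 - <<'E'
from h import *
from scipy.optimize import least_squares
A=cams.camera("scene");B=cams.camera("side")
def px(p,s,dx,dy,ox,oy): p=np.array(p,float); return (p-[dx,dy]+.5)/s-.5+[ox,oy]
P=np.array([[-80,60,20],[-80,-60,20],[80,-60,20]])/1e3
pad=np.array([[30,30,40],[30,-30,40],[30,30,100],[30,-30,100]])/1e3
a=px([[78,232],[230,290],[312,138],[183,115],[258,145],[187,65],[266,92]],4,0,0,230,128)
b=px([[522,68],[467,170],[660,225]],4,400,0,240,180)
def W(P,x): c,s=np.cos(x[2]),np.sin(x[2]); return P@np.array([[c,s,0],[-s,c,0],[0,0,1]])+[x[0],x[1],0]
f=lambda x:np.r_[(proj(A,W(np.r_[P,pad],x))-a).ravel(),(proj(B,W(P,x))-b).ravel()]
s=least_squares(f,[.6,.1,1.57]);print("stand",s.x,np.round(s.fun.reshape(-1,2),1).tolist())
ja=px([[180,420]],5,0,300,150,255);jb=px([[568,373]],5,400,300,140,145)
g=lambda x:np.r_[(proj(A,[x[0],x[1],.095])-ja).ravel(),(proj(B,[x[0],x[1],.095])-jb).ravel()]
t=least_squares(g,[.5,-.2]);print("jar",t.x,t.fun)
def gr(c,uv,z):
    return least_squares(lambda x:(proj(c,[x[0],x[1],z])-uv).ravel(),[.5,0]).x
for n,uv,z in(("squat",(309,335),.056),("block",(378,386),.07)): print(n,gr(A,np.array(uv)/1.5,z))
st=readout.read_state();print(R.from_quat(st["eef_rot"]).as_matrix().round(3))
E
```

```text
stand [0.501089   0.07192224 1.74251509] [[0.1, -0.9], [-0.0, 0.6], [1.4, -1.1], [0.0, 1.3], [-0.3, 1.1], [-0.1, 0.3], [-0.4, 1.1], [-0.0, -0.7], [-0.0, -0.5], [2.0, -0.2]]
jar [ 0.53174578 -0.34395568] [ 0.22941963 -0.06634789 -0.17372341 -0.55415557]
squat [ 0.45683588 -0.19918818]
block [ 0.61205837 -0.20717377]
[[-0.899  0.438 -0.   ]
 [ 0.438  0.899 -0.   ]
 [ 0.    -0.    -1.   ]]
```

>>> step_arm(
  deltas=[
    [[0,0,0.16,-0.04,-0.034,-0.03,100],[0,0,0.32,-0.09,-0.077,-0.066,100],[0,0,0.48,-0.14,-0.12,-0.066,100],[0,0,0.64,-0.19,-0.163,-0.066,100],[0,0,0.8,-0.24,-0.206,-0.066,100],[0,0,0.946,-0.29,-0.249,-0.066,100],[0,0,0.946,-0.34,-0.292,-0.066,100],[0,0,0.946,-0.38,-0.326,-0.066,100],[0,0,0.946,-0.405,-0.347,-0.066,100],[0,0,0.946,-0.415,-0.356,-0.066,100],[0,0,0.946,-0.415,-0.356,-0.066,100],[0,0,0.946,-0.415,-0.356,-0.066,100]],
  ],
)

```text
time: 1.85
ee_pos: [0.4904, 0.0622, 0.3104]
eef_rot: [0.643, 0.766, 0.0, -0.0]
ft_force: [0.0, 0.2, -0.8]
width: 0.0873
grip_force: 0.0
```

Run:
```python
from h import *
s=readout.read_state(); c=save("wrist","w1.png",s=1.5)
print(s["time"],s["ee_pos"],R.from_quat(s["eef_rot"]).as_matrix().round(4).tolist())
```

```text
1.85 [0.490416   0.062151   0.31043622] [[-0.1736, 0.9848, -0.0003], [0.9848, 0.1736, 0.0005], [0.0005, -0.0002, -1.0]]
```

View pics/w1.png

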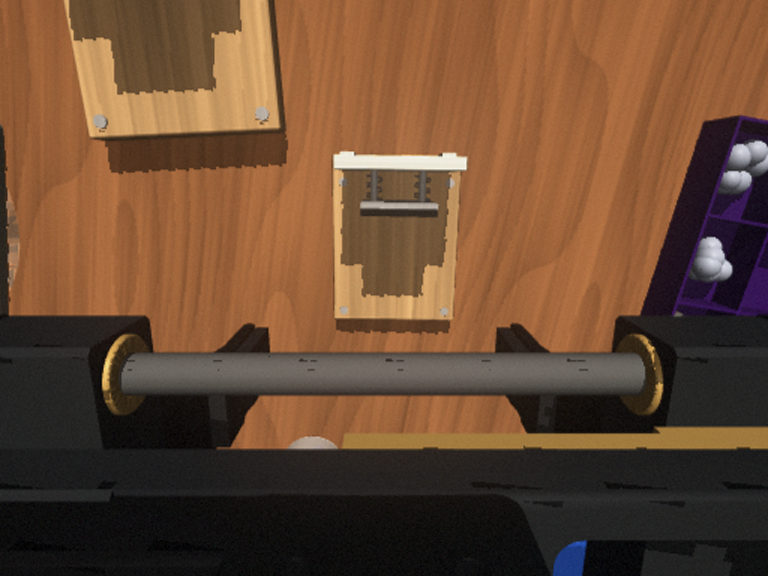

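The wrist view shows the stand nearly aligned with the tool. Board front corners are (335,319) and (452,319), the pad's top edge runs (361,208)–(437,209), and the fence's top front edge runs (334,168)–(466,171).

Run:
```python
from h import *
from scipy.optimize import least_squares
s=readout.read_state(); C=cams.camera("wrist"); Rc,o=wcam(C,s)
P=np.array([[-80,60,20],[-80,-60,20],[30,30,100],[30,-30,100],[65,50,104],[65,-50,104]])/1e3
a=(np.array([[335,319],[452,319],[361,208],[437,209],[334,168.],[466,171]])+.5)/1.5-.5
def W(P,x): c,s=np.cos(x[2]),np.sin(x[2]); return P@np.array([[c,s,0],[-s,c,0],[0,0,1]])+[x[0],x[1],0]
f=lambda x:(proj(C,W(P,x),Rc,o)-a).ravel()
s=least_squares(f,[.5,.07,1.74]);print("stand",s.x,np.round(s.fun.reshape(-1,2),1).tolist())
print(proj(C,W(P,s.x),Rc,o)*1.5)
```

```text
stand [0.50110674 0.0707759  1.73200744] [[-0.7, -1.6], [0.8, -0.5], [-0.6, 3.1], [0.4, 3.1], [-0.6, -1.8], [0.7, -2.6]]
[[333.7161695  316.40427373]
 [452.91806038 317.96760214]
 [359.87592176 212.39643377]
 [437.34400415 213.45843688]
 [332.91265256 165.05319707]
 [466.75894041 166.92386449]]
```

>>> step_arm(
  deltas=[
    [[0,0,0.01,-0.05,-0.004,0.0,100],[0,0,0.01,-0.1,-0.008,0.0,100],[0,0,0.01,-0.15,-0.012,0.01,100],[0,0,0.01,-0.2,-0.015,0.03,100],[0,0,0.01,-0.25,-0.018,0.05,100],[0,0,0.01,-0.3,-0.022,0.07,100],[0,0,0.01,-0.35,-0.026,0.09,100],[0,0,0.01,-0.39,-0.028,0.11,100],[0,0,0.01,-0.407,-0.0295,0.125,100],[0,0,0.01,-0.407,-0.0295,0.13,100],[0,0,0.01,-0.407,-0.0295,0.13,100]],
  ],
)

```text
time: 3.32
ee_pos: [0.5321, -0.3441, 0.1804]
eef_rot: [0.647, 0.763, 0.0, -0.0]
ft_force: [-0.0, 0.6, -0.4]
width: 0.0872
grip_force: 0.0
```

Run:
```python
from h import *
s=readout.read_state(); c=cams.camera("wrist"); Rc,o=wcam(c,s)
d=cams.camera("scene");e=cams.camera("side")
im=c["img"].copy()
t=np.linspace(0,6.28,60)
for p in proj(c,np.c_[.532+.025*np.cos(t),-.344+.025*np.sin(t),0*t+.095],Rc,o): cv2.circle(im,tuple(int(round(v)) for v in p),0,(255,0,0),-1)
o_=np.hstack([im[150:350,120:386],])
o_=cv2.resize(o_,None,fx=2,fy=2)
g=cv2.resize(d["img"][235:335,130:264],None,fx=2,fy=2);h=cv2.resize(e["img"][110:210,110:244],None,fx=2,fy=2)
cv2.imwrite("pics/w2.png",np.hstack([o_,np.vstack([g,h])])[:,:,::-1])
print(s["ee_pos"],R.from_quat(s["eef_rot"]).as_matrix().round(4).tolist())
```

```text
[ 0.53206782 -0.34405302  0.18039973] [[-0.163, 0.9866, -0.0001], [0.9866, 0.163, 0.001], [0.001, 0.0, -1.0]]
```

View pics/w2.png

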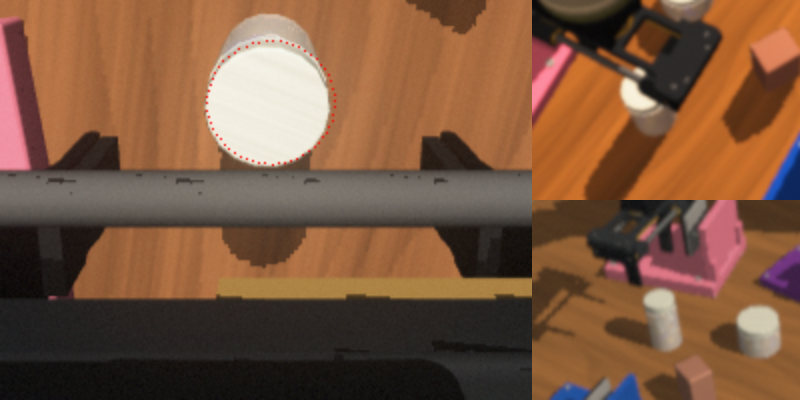

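The predicted lid circle matches the lid to within 1 mm. The pink fence at left may be close to the gripper's body, so I'll check that from the saved pictures.

Run:
```python
import cv2,numpy as np
a=cv2.imread("pics/scene0.png")[300:500,50:250];b=cv2.imread("pics/side0.png")[140:270,210:340]
cv2.imwrite("pics/p.png",np.hstack([cv2.resize(a,(400,400)),cv2.resize(b,(400,400))]))
```

```text
(no output)
```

View pics/p.png

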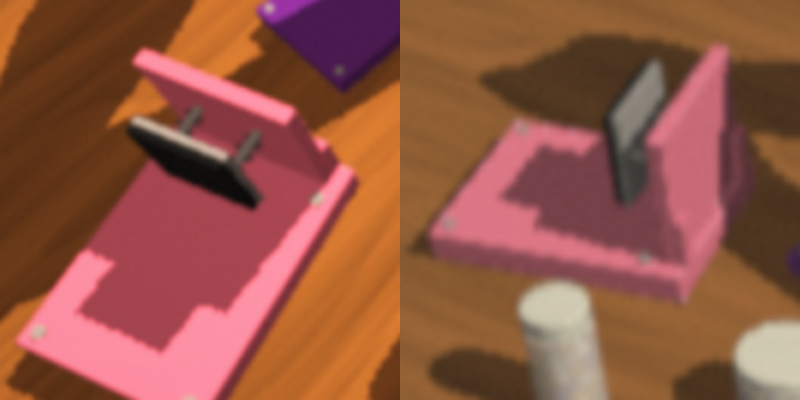

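The pink fence's near top corner is at crop pixels (295,110) in the scene view and (652,135) in the side view.

Run:
```python
from h import *
from scipy.optimize import least_squares
A=cams.camera("scene");B=cams.camera("side");s=readout.read_state()
t=least_squares(lambda x:np.r_[(proj(A,x)-[131.5,236.5]).ravel(),(proj(B,x)-[194.6,122.6]).ravel()],[.4,-.3,.1])
Rt=R.from_quat(s["eef_rot"]).as_matrix()
print(t.x,t.fun,"in tool",(t.x-s["ee_pos"])@Rt)
```

```text
[ 0.39055403 -0.35448063  0.14982712] [ 0.00805931  0.01721489  0.0199834  -0.02162165] in tool [ 0.01356055 -0.14118278  0.03123363]
```

Clearance to the body is about 46 mm, so I'll descend and grip.

>>> step_arm(
  deltas=[
    [[0,0,0,-0.001,0,0.04,100],[0,0,0,-0.001,0,0.08,100],[0,0,0,-0.001,0,0.11,100],[0,0,0,-0.001,0,0.123,100],[0,0,0,-0.001,0,0.123,100],[0,0,0,-0.001,0,0.123,0],[0,0,0,-0.001,0,0.123,0],[0,0,0,-0.001,0,0.123,0],[0,0,0,-0.001,0,0.123,0],[0,0,0,-0.001,0,0.123,0],[0,0,0,-0.001,0,0.123,0]],
  ],
  squeeze=40,
)

```text
time: 4.95
ee_pos: [0.5317, -0.3467, 0.0577]
eef_rot: [0.648, 0.762, 0.0, 0.0]
ft_force: [-1.4, 0.4, 3.2]
width: 0.0508
grip_force: 40.0
```

>>> step_arm(
  deltas=[
    [[0,0,0,0,0,-0.01,0],[0,0,0,0,0,-0.04,0],[0,0,0,0,0,-0.08,0],[0,0,0,0.02,0.002,-0.105,0],[0,0,0,0.055,0.005,-0.112,0],[0,0,0,0.1,0.009,-0.112,0],[0,0,0,0.145,0.013,-0.112,0],[0,0,0,0.19,0.017,-0.112,0],[0,0,0,0.235,0.021,-0.112,0],[0,0,0,0.28,0.025,-0.112,0],[0,0,0,0.32,0.029,-0.112,0],[0,0,0,0.355,0.032,-0.112,0],[0,0,0,0.38,0.034,-0.105,0],[0,0,0,0.398,0.036,-0.1,0],[0,0,0,0.405,0.0365,-0.095,0],[0,0,0,0.407,0.0365,-0.095,0],[0,0,0,0.407,0.0365,-0.095,0],[0,0,0,0.407,0.0365,-0.095,0]],
  ],
)

```text
time: 7.2
ee_pos: [0.5022, 0.0601, 0.1528]
eef_rot: [0.648, 0.762, 0.0, 0.0]
ft_force: [0.0, 0.0, -2.4]
width: 0.0514
grip_force: 40.0
```

Run:
```python
from h import *
s=readout.read_state(); c=cams.camera("wrist"); Rc,o=wcam(c,s)
im=c["img"].copy()
t=np.linspace(0,6.28,60); cen=s["ee_pos"].copy(); 
a=1.735;ax=np.array([np.cos(a),np.sin(a)]);ay=np.array([-ax[1],ax[0]])
big=cv2.resize(im[60:335,60:450],None,fx=2,fy=2,interpolation=cv2.INTER_CUBIC)
def dots(P,col):
    for p in proj(c,P,Rc,o): cv2.circle(big,tuple(int(round(v)) for v in (p-[60,60])*2+.5),1,col,-1)
zt=s["ee_pos"][2]-.0577+.095
dots(np.c_[cen[0]+.025*np.cos(t),cen[1]+.025*np.sin(t),0*t+zt],(255,0,0))
for x,z in((.03,.1),(.03,.04),(.065,.104),(-.08,.02)):
    w={.03:.03,.065:.05,-.08:.06}[x]
    dots(np.array([np.r_[np.array([.501,.071])+x*ax+y*ay,z] for y in np.linspace(-w,w,15)]),(0,255,0))
cv2.imwrite("pics/w3.png",big[:,:,::-1])
print(s["ee_pos"],s["ft_force"],R.from_quat(s["eef_rot"]).as_matrix().round(4).tolist())
```

```text
[0.50219609 0.0601228  0.15275204] [ 0.00611802  0.02345101 -2.42653037] [[-0.1602, 0.9871, 0.0004], [0.9871, 0.1602, 0.0], [-0.0, 0.0004, -1.0]]
```

View pics/w3.png

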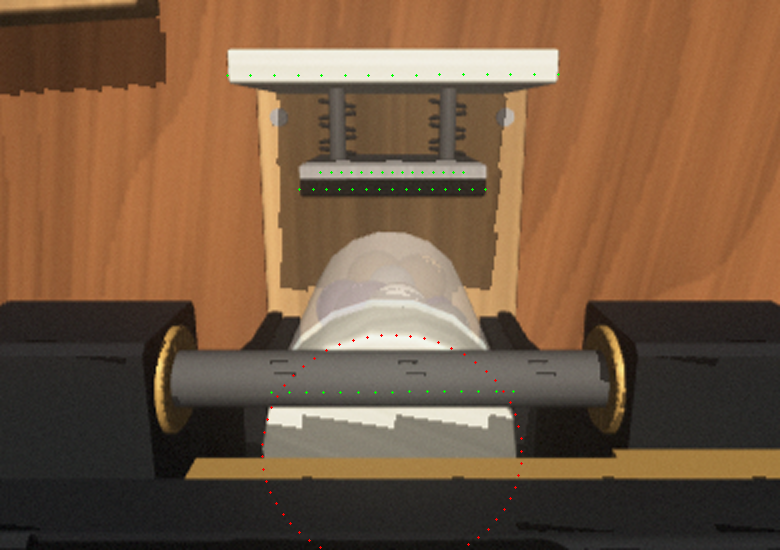

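The jar is centred laterally on the pad: jar column ≈392, pad centre ≈393. The pad face lies about 1.6 mm nearer than modelled, and the jar's front is about 11 mm short of it. I'll lower it.

>>> step_arm(
  deltas=[
    [[0,0,0,0,0,0.02,0],[0,0,0,0,0,0.045,0],[0,0,0,0,0,0.062,0],[0,0,0,0,0,0.07,0],[0,0,0,0,0,0.073,0],[0,0,0,0,0,0.0735,0],[0,0,0,0,0,0.074,0],[0,0,0,0,0,0.0745,0],[0,0,0,0,0,0.0745,0]],
  ],
)

```text
time: 8.38
ee_pos: [0.502, 0.061, 0.0782]
eef_rot: [0.648, 0.762, 0.0, 0.0]
ft_force: [0.0, 0.0, -3.2]
width: 0.0516
grip_force: 40.0
```

>>> step_arm(
  deltas=[
    [[0,0,0,0,0,0.0005,0],[0,0,0,0,0,0.001,0],[0,0,0,0,0,0.001,0]],
  ],
)

```text
time: 8.75
ee_pos: [0.5021, 0.0609, 0.0776]
eef_rot: [0.648, 0.762, 0.0, -0.0]
ft_force: [-3.2, -0.1, 7.2]
width: 0.0512
grip_force: 40.0
```

>>> step_arm(
  deltas=[
    [[0,0,0,0,0,0,0],[0,0,0,0,0,-0.0006,0],[0,0,0,0,0,-0.0006,0],[0,0,0,0,0,-0.0006,0]],
  ],
)

```text
time: 9.25
ee_pos: [0.502, 0.0609, 0.0776]
eef_rot: [0.648, 0.762, 0.0, -0.0]
ft_force: [-0.4, -1.1, -0.8]
width: 0.0513
grip_force: 40.0
```

Run:
```python
from h import *
s=readout.read_state(); c=cams.camera("wrist"); e=cams.camera("side");Rc,o=wcam(c,s)
b=cv2.resize(c["img"][90:250,150:350],None,fx=2.5,fy=2.5,interpolation=cv2.INTER_CUBIC)
a=1.735;ax=np.array([np.cos(a),np.sin(a)]);
P=np.array([np.r_[s["ee_pos"][:2]+x*ax,z] for x,z in((.026,.02),(.026,.097),(.025,.115))])
print("pred foot/bodytop/lidtop rows",proj(c,P,Rc,o),"crop",(proj(c,P,Rc,o)-[150,90])*2.5)
g=cv2.resize(e["img"][160:260,235:335],(300,400),interpolation=cv2.INTER_CUBIC)
g=cv2.resize(e["img"][165:265,245:320],(300,400),interpolation=cv2.INTER_CUBIC)
cv2.imwrite("pics/w4.png",np.hstack([b,g])[:,:,::-1]);print(s["ee_pos"],s["ft_force"])
```

```text
pred foot/bodytop/lidtop rows [[255.10955846 175.59766914]
 [255.33401761 209.7339128 ]
 [255.43514247 227.05504975]] crop [[262.77389614 213.99417285]
 [263.33504402 299.33478201]
 [263.58785617 342.63762438]]
[0.50201418 0.06091915 0.07763201] [-0.39464737 -1.06567453 -0.81142364]
```

View pics/w4.png

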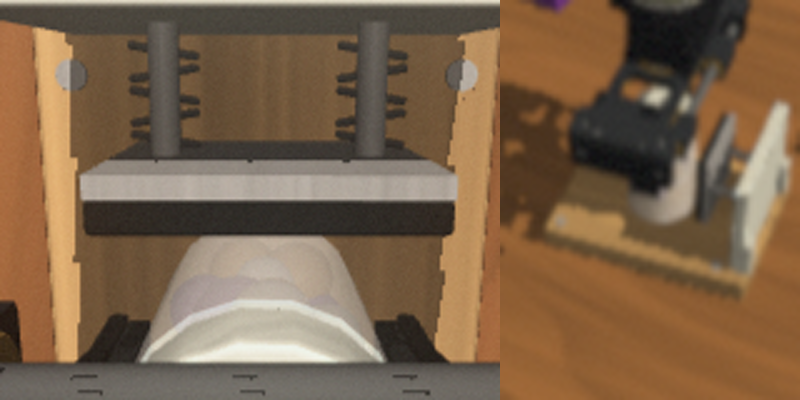

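Set upright on the board with a visible gap to the pad: pad edge at row ~235, lid line at row 300 as predicted. Now the gentle press.

>>> step_arm(
  deltas=[
    [[0,0,0,0.001,0,0,0],[0,0,0,0.002,0,0,0],[0,0,0,0.003,0,0,0],[0,0,0,0.004,0,0,0],[0,0,0,0.005,0,0,0],[0,0,0,0.006,0,0,0],[0,0,0,0.006,0,0,0]],
  ],
)

```text
time: 10.22
ee_pos: [0.501, 0.067, 0.0776]
eef_rot: [0.648, 0.762, 0.0, -0.0]
ft_force: [-0.4, 0.3, -0.8]
width: 0.0515
grip_force: 40.0
```

>>> step_arm(
  deltas=[
    [[0,0,0,0.001,0,0,0],[0,0,0,0.002,0,0,0],[0,0,0,0.003,0,0,0],[0,0,0,0.003,0,0,0]],
  ],
)

```text
time: 10.72
ee_pos: [0.5005, 0.0699, 0.0776]
eef_rot: [0.648, 0.762, 0.0, -0.0]
ft_force: [0.5, -0.6, -1.3]
width: 0.0514
grip_force: 40.0
```

>>> step_arm(
  deltas=[
    [[0,0,0,0.001,0,0,0],[0,0,0,0.002,0,0,0],[0,0,0,0.003,0,0,0],[0,0,0,0.003,0,0,0]],
  ],
)

```text
time: 11.22
ee_pos: [0.5, 0.0728, 0.0776]
eef_rot: [0.648, 0.762, 0.0, -0.0]
ft_force: [0.1, -0.2, -0.4]
width: 0.0511
grip_force: 40.0
```

>>> step_arm(
  deltas=[
    [[0,0,0,0.001,0,0,0],[0,0,0,0.002,0,0,0],[0,0,0,0.003,0,0,0],[0,0,0,0.003,0,0,0]],
  ],
)

```text
time: 11.72
ee_pos: [0.4996, 0.0755, 0.0776]
eef_rot: [0.648, 0.762, -0.0, 0.0]
ft_force: [1.2, -3.1, -0.8]
width: 0.0516
grip_force: 40.0
```

>>> step_arm(
  deltas=[
    [[0,0,0,0.001,0,0,0],[0,0,0,0.002,0,0,0],[0,0,0,0.003,0,0,0],[0,0,0,0.003,0,0,0]],
  ],
)

```text
time: 12.22
ee_pos: [0.4991, 0.0783, 0.0776]
eef_rot: [0.648, 0.762, -0.0, 0.0]
ft_force: [1.7, -5.4, -1.2]
width: 0.0513
grip_force: 40.0
```

>>> step_arm(
  deltas=[
    [[0,0,0,0.001,0,0,0],[0,0,0,0.002,0,0,0],[0,0,0,0.003,0,0,0],[0,0,0,0.003,0,0,0]],
  ],
)

```text
time: 12.72
ee_pos: [0.4987, 0.0807, 0.0776]
eef_rot: [0.648, 0.762, -0.0, 0.0]
ft_force: [0.5, -6.3, -1.4]
width: 0.0514
grip_force: 40.0
```

>>> step_arm(
  deltas=[
    [[0,0,0,0.001,0,0,0],[0,0,0,0.002,0,0,0],[0,0,0,0.003,0,0,0],[0,0,0,0.004,0,0,0],[0,0,0,0.0045,0,0,0],[0,0,0,0.0045,0,0,0],[0,0,0,0.0045,0,0,0]],
  ],
)

```text
time: 13.6
ee_pos: [0.4981, 0.0843, 0.0777]
eef_rot: [0.648, 0.762, -0.001, 0.001]
ft_force: [1.7, -10.7, 0.5]
width: 0.0511
grip_force: 40.0
```

Run:
```python
from h import *
F=[]
for i in range(6):
    s=readout.read_state(); c=cams.camera("wrist"); F.append(s["ft_force"])
e=cams.camera("side");Rc,o=wcam(c,s)
print(np.mean(F,0),np.std(F,0),s["ee_pos"],s["torque"],R.from_quat(s["eef_rot"]).as_matrix().round(4).tolist())
b=cv2.resize(c["img"][90:250,150:350],None,fx=2.5,fy=2.5,interpolation=cv2.INTER_CUBIC)
a=1.735;ax=np.array([np.cos(a),np.sin(a)]);ay=np.array([-ax[1],ax[0]])
S=np.array([.5013,.069])
for k in(0,.0125,.025):
  print(k,((proj(c,np.r_[S+(.03+k)*ax,.1],Rc,o)-[150,90])*2.5).round(1))
print("bodytop",((proj(c,np.r_[s["ee_pos"][:2]+.026*ax,.097],Rc,o)-[150,90])*2.5))
print("fence",((proj(c,np.r_[S+.065*ax,.104],Rc,o)-[150,90])*2.5))
g=cv2.resize(e["img"][165:265,245:320],(300,400),interpolation=cv2.INTER_CUBIC)
cv2.imwrite("pics/w5.png",np.hstack([b,g])[:,:,::-1])
```

```text
[  1.77758342 -10.39662786   0.25788894] [0.17631197 0.62528658 0.2996166 ] [0.49814259 0.08429894 0.07765522] [-2.20159356 -0.25242603  0.02844373] [[-0.1598, 0.9871, 0.0003], [0.9871, 0.1598, -0.0018], [-0.0018, 0.0001, -1.0]]
0 [[267.  370.5]]
0.0125 [[266.8 299.9]]
0.025 [[266.7 225.7]]
bodytop [[263.08907125 299.58712787]]
fence [[266.69844631 166.83965553]]
```

View pics/w5.png

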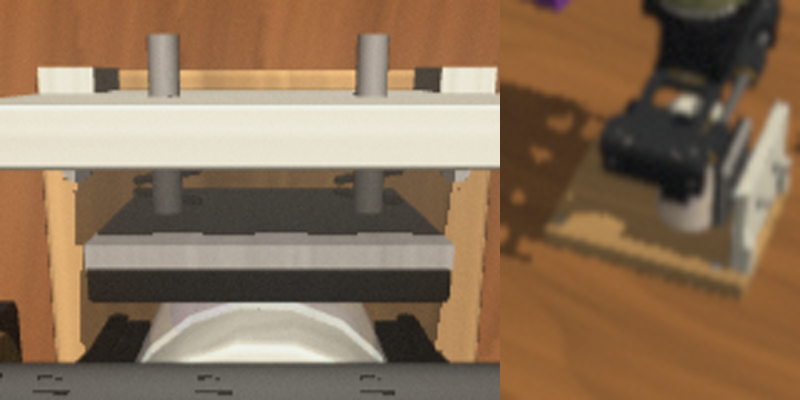

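The pad edge is at row ~301, and the model gives 300 at half compression, so travel is about 12 mm at about 10 N. A last tiny nudge, then settle.

>>> step_arm(
  deltas=[
    [[0,0,0,0.0004,0,0,0],[0,0,0,0.0004,0,0,0],[0,0,0,0.0004,0,0,0],[0,0,0,0.0004,0,0,0],[0,0,0,0.0004,0,0,0],[0,0,0,0.0004,0,0,0],[0,0,0,0.0004,0,0,0],[0,0,0,0.0004,0,0,0]],
  ],
)

```text
time: 14.95
ee_pos: [0.4981, 0.0846, 0.0777]
eef_rot: [0.648, 0.761, -0.001, 0.001]
ft_force: [2.9, -10.8, 0.0]
width: 0.0512
grip_force: 40.0
```

```bash
python3 -c "
from bench import r
print(r.close_job())"
```

```text
the job is handed in; nothing more can be done
None
```

I handed the job in at about 15 s: the tall jar stands upright on the small wooden stand's board, still gripped at 40 N and pressed about 12 mm into the pad (roughly 10 N, half compression), and the arm did not touch the other jar, the stone block or the screwdriver as far as I could tell.

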